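Load the ink agitator and open its air valve

TASK

Stand every ink tin from the near side of the agitator (between it and you) upright in a cup of the agitator, one to a cup, and press each down until it is fully home. Only then crank the red valve wheel open (anticlockwise) until you feel the stop, and back it off a quarter turn. Leave the other things on the table where they are.

Things in the scene. Friction and masses are not known exactly. Their poses are not given: they have to be found in the camera images.
- ink_tin_red: Squat aluminium ink tin with a red band and a red ribbed screw lid: body 64 mm across and 28 mm high, lid 52 mm across from 28 to 50 mm; 0.22 kg. Origin: centre of its underside, z up. Stands on the near side of the agitator at the start; absent in some runs.
- ink_tin_yellow: Squat aluminium ink tin with a yellow band and a yellow ribbed screw lid: body 64 mm across and 28 mm high, lid 52 mm across from 28 to 50 mm; 0.22 kg. Origin: centre of its underside, z up. Stands on the near side of the agitator at the start; absent in some runs.
- ink_tin_blue: Squat aluminium ink tin with a blue band and a blue ribbed screw lid: body 64 mm across and 28 mm high, lid 52 mm across from 28 to 50 mm; 0.22 kg. Origin: centre of its underside, z up. Stands on the near side of the agitator at the start; absent in some runs.
- ink_tin_green: Squat aluminium ink tin with a green band and a green ribbed screw lid: body 64 mm across and 28 mm high, lid 52 mm across from 28 to 50 mm; 0.22 kg. Origin: centre of its underside, z up. Stands on the near side of the agitator at the start; absent in some runs.
- agitator: Ink agitator fixed to the table: a grey base 112 (x) x 546 (y) x 12 mm carrying a row of four blue cups and, at its +y end, a brass gate valve with a red handwheel. Origin: underside of the base at its middle, under the line of cups; its x axis points away from the robot, y along the row.
- cup0 (a point): Cup 0 (0 is the farthest from the valve; 88 mm between cups): point on the cup's axis at the level where the underside of a tin stands when fully home. The cup's bore is 74 mm, its rim 30 mm above this point, 84 mm across outside. A stiff black rubber pad in the cup starts 14 mm above this point; a tin put in stands on it. Pushing straight down on the tin's lid with 10 to 15 N slides pad and tin down together by 14 mm until they stop; they stay down.
- cup1 (a point): Cup 1 (0 is the farthest from the valve; 88 mm between cups): point on the cup's axis at the level where the underside of a tin stands when fully home. The cup's bore is 74 mm, its rim 30 mm above this point, 84 mm across outside. A stiff black rubber pad in the cup starts 14 mm above this point; a tin put in stands on it. Pushing straight down on the tin's lid with 10 to 15 N slides pad and tin down together by 14 mm until they stop; they stay down.
- cup2 (a point): Cup 2 (0 is the farthest from the valve; 88 mm between cups): point on the cup's axis at the level where the underside of a tin stands when fully home. The cup's bore is 74 mm, its rim 30 mm above this point, 84 mm across outside. A stiff black rubber pad in the cup starts 14 mm above this point; a tin put in stands on it. Pushing straight down on the tin's lid with 10 to 15 N slides pad and tin down together by 14 mm until they stop; they stay down.
- cup3 (a point): Cup 3 (0 is the farthest from the valve; 88 mm between cups): point on the cup's axis at the level where the underside of a tin stands when fully home. The cup's bore is 74 mm, its rim 30 mm above this point, 84 mm across outside. A stiff black rubber pad in the cup starts 14 mm above this point; a tin put in stands on it. Pushing straight down on the tin's lid with 10 to 15 N slides pad and tin down together by 14 mm until they stop; they stay down.
- valve_wheel (a joint): Angle of the handwheel in rad, hinge axis vertical. It grows as the valve opens, turning anticlockwise seen from above. Hard stop fully open at 22.0 rad; the start lies 2.8 to 3.5 turns short of it. Friction about 0.12 Nm; it stays where it is left.
- valve_axis (a point): Centre of the handwheel's upper face, on its axis, 118 mm above the table. The wheel is 113 mm across and flat on top but for a hub nut 6 mm high.
- crank_top (a point): Centre of the upper end of the crank handle, an upright black round grip 18 mm thick and 50 mm long that stands on the wheel 46 mm from its axis (its foot is 50 mm below this point, 3 mm above the wheel's face) and spins freely about its own axis, so it can be held and led round. From valve_axis it lies in the direction of the agitator's x axis turned anticlockwise by the wheel's angle.
- tape_red: Bystander: roll of red tape, 84 mm across, 26 mm high, lying flat; origin under its centre.
- flat_brush: Bystander: paint brush 205 mm long (its y axis), 14 mm wide, lying; origin under its middle.
- loose_cap: Bystander: black screw cap 46 mm across, 17 mm high, on the table; origin under its centre.
- marker_blue: Bystander: blue marker 127 mm long (its y axis), 14 mm wide, lying; origin under its middle.
Mind the look-alikes: they are no part of the job. Of the things that look like the ink_tin_green, the larger one is meant. What is shaped like the ink_tin_blue but purple is not meant.

How it is judged:
By the outcome, as a careful person would: the job done as asked, in the order asked, and still so for the second after the job is handed in, with the robot touching nothing.
Of ink_tin_red, ink_tin_yellow, ink_tin_blue, ink_tin_green only 3 to 4 are there at a start; the rules pass over those that are not, and their reading is None.
At some moment in a run one of ink_tin_red, ink_tin_yellow, ink_tin_blue, ink_tin_green may be knocked a few centimetres aside while the robot is not near it.
It also fails if it takes over 210 s, if anything falls off the work surface, if the arm or the gripper's body presses on something with over 40 N, if the wrist force passes 120 N, or if a joint passes its speed limit or range.

ROBOT

A 6-joint arm with a two-finger parallel gripper is mounted at the origin on a cart in front of the work surface, level with it; the furniture and walls round the work are solid. World frame = base frame: x ahead of the robot, y to its left, z up, the work surface at z = 0. Lengths are in mm, angles in rad, forces in N, time in s.
With the tool pointing down it reaches from about 275 to 750 mm from the base axis. Payload 10.2 kg.
Tool frame: the origin (TCP) lies at the centre of the arm's flange, where the gripper is bolted on; the fingertips stand 173 mm ahead of it and the grasp point (between the pads) lies 155 mm ahead of it (r.tcp_to_grasp is the distance from the TCP to the grasp point, in mm); z points along the fingers, y is the line along which they close (so a half turn about z gives the same grasp; the last joint's range is limited). The gripper opens to 85 mm and grips with 20 to 120 N. Pads are 22 mm wide; open, the fingers measure 114 mm over their backs; the gripper's body (76 mm by 85 mm) begins 54 mm behind the grasp point. The pads swing forward as they close: fully open they stand 13 mm farther back than shut.
Start: joints at [0.955, 0.313, 1.498, -0, 1.331, -0.223], TCP at [200.971, 485.018, 404.694] pointing down, gripper open.
Joint ranges: [-2.94, 2.94], [-0.97, 2.17], [0.19, 2.56], [-1.23, 4.37], [0.02, 3.11], [-2.88, 2.88]. Speed limits (rad/s): [2.39, 2.39, 3.01, 3.14, 3.14, 3.14].

INTERFACE

Orientations are given as a unit quaternion [w, x, y, z].
In Python, from cell import sensors, optics, workorder, r gives the robot as it stands. The module is installed in compiled form; this text tells all that it offers.
- The arm moves only by the tool apply_moves, never from a script. Its argument "steps" is a list of rows, each an object of numbers: "fingers": the finger opening in mm, from 0 to 85.4; "dx", "dy", "dz": the shift along the tool's x, y, z in mm; "turn": the turn about the tool's z in degrees. In form: [{"fingers": .., "dx": .., "dy": .., "dz": .., "turn": ..}, ...]. A call has 1 to 10 rows; each row shifts and turns the commanded pose from where the row before left it, along the tool's axes as they then stand; what a row does not reach is not made up. A row lasts 1/12 s, in which the tool goes at most 41.7 mm and 7.16 degrees, less where a joint would pass 70% of its speed; a pose out of reach is approached as far as the arm can. A call with a gripper value outside its range is refused whole. The fingers move at their own pace and stop on an object; "newtons" is the grip in N (left out, the last holds). Time passes only in rows, so rows that do not move let the fingers close. It gives the time, the measured TCP pose, the force, the opening and the grip force at its end, in the units of the state.
- sensors.state(): the state, without advancing time (a new reading comes with each control period).
- optics.capture(name): name is "scene" or "side" or "wrist"; returns a dict with "pixels" (480x640x3 uint8, red, green, blue), "depth" (480x640 float32, mm along the optical axis (not along the pixel's ray), 0 where there is no reading), "fx", "fy", "cx", "cy" (pixels), "extrinsics" (4x4, takes a point from world to camera coordinates). Camera axes: x right, y down, z forward; pixel columns grow to the right and rows downward; lengths in mm; the calibration is good to about 2 mm. The wrist camera is an equidistant fisheye: a pixel r from the principal point sees the ray r / f radians off the axis. A picture is of the moment at which its call begins.
- workorder.hand_in(): hands the job in; it is judged then, once.
The state is a dict: "time": time; "qpos": joint angles; "joint_velocities": joint speeds; "joint_torque": joint torques, N m; "tcp_pos": TCP position; "tcp_rot": TCP orientation; "ft_force": force on the tool from outside, world axes, zero at the start; "wrist_torque": the same for the moment, N m; "opening": opening from 0.0 (shut) to 1.0 (fully open); "grip_force": force on a finger pad.
Only numpy, scipy, OpenCV 4.12 (cv2) and the standard library are available. Lean on these libraries where they do the work, as an engineer would, in place of code of your own. Each camera call takes 0.05 s, during which the arm holds its last target. There are 200 camera calls.

## Working session

There is one attempt and no reset: what is moved stays moved. The work goes in short steps, Python scripts to look and compute and a tool call to move; the robot and the scene stay as the last step left them, time stands still between calls to the robot, and variables do not carry over. Pictures are saved under pics/ and viewed, at most 14 in all, crops included, and the job is handed in when it is done.

Besides the shell and the picture viewer there is one more tool, called after ">>>" by a JSON object that holds its "name" and its "arguments", one argument or row to a line. apply_moves: Moves the arm, as the interface text tells. Its arguments: {"type":"object","properties":{"steps":{"type":"array"},"newtons":{"type":"number"}},"required":["steps"]}

```bash
mkdir -p pics; ls; cat > h.py <<'E'
import numpy as np, cv2
from cell import sensors, optics, workorder, r
def cap(n,save=None):
    c=optics.capture(n)
    if save: cv2.imwrite(f'pics/{save}.png',c['pixels'][:,:,::-1])
    return c
def ray(c,u,v,fish=False):
    x=(u-c['cx'])/c['fx'];y=(v-c['cy'])/c['fy']
    if fish:
        t=np.hypot(x,y); s=np.sin(t)/t if t>1e-9 else 1
        d=np.array([x*s,y*s,np.cos(t)])
    else: d=np.array([x,y,1.])
    E=np.array(c['extrinsics']);R=E[:3,:3]
    return -R.T@E[:3,3], R.T@d
def onz(c,u,v,z,fish=False):
    o,d=ray(c,u,v,fish); return o+d*(z-o[2])/d[2]
def dep(c,u,v):
    o,d=ray(c,u,v); return o+d*float(c['depth'][int(v),int(u)])
E
python3 - <<'E'
from h import *
for n in ('scene','side','wrist'):
    c=cap(n,n+'0'); o,d=ray(c,320,240); print(n,o.round(),d.round(2),c['fx'],(c['depth']>0).mean())
print(sensors.state(), r.tcp_to_grasp)
E
```

```text
pics
scene [  65. -418.  748.] [ 0.56  0.4  -0.72] 441.55436838087553 0.9906640625
side [ 455. 1094.  752.] [ 0.1  -0.88 -0.47] 470.3499121878691 0.9960904947916667
wrist [141. 511. 374.] [ 0.25 -0.09 -0.96] 371.64829954431775 0.9765983072916666
{'time': 0.15, 'qpos': array([ 9.54644585e-01,  3.13318657e-01,  1.49827215e+00, -1.36058956e-06,
        1.33098639e+00, -2.23401141e-01]), 'joint_velocities': array([-0.00011529, -0.00165762, -0.0014755 ,  0.00055156,  0.00202696,
       -0.00087382]), 'joint_torque': array([ 9.24266787e-04, -4.12366176e+01, -2.59799480e+01, -1.82409967e-04,
        3.22137668e-03, -7.77802057e-06]), 'tcp_pos': array([200.92879413, 484.9976208 , 404.26428501]), 'tcp_rot': array([-2.00024363e-04,  1.95115404e-01,  9.80780167e-01, -4.49800441e-04]), 'ft_force': array([-0.78689402,  0.17519946,  0.36718943]), 'wrist_torque': array([-0.02135847,  0.00281839,  0.00761895]), 'grip_force': 0.0, 'opening': 0.9996991083361269} 154.70000000000002
```

View pics/scene0.png

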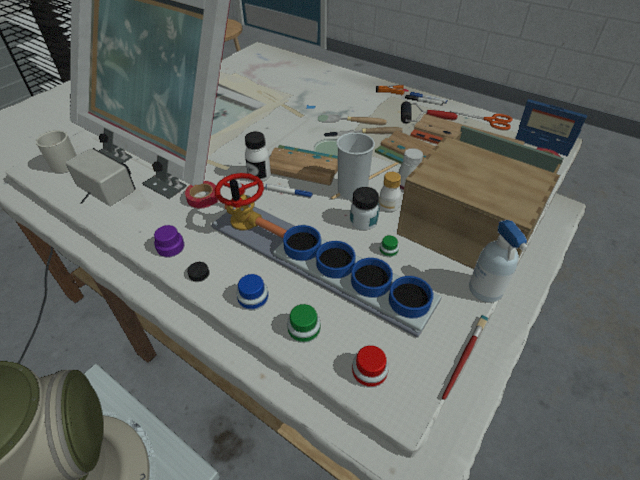

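View pics/side0.png

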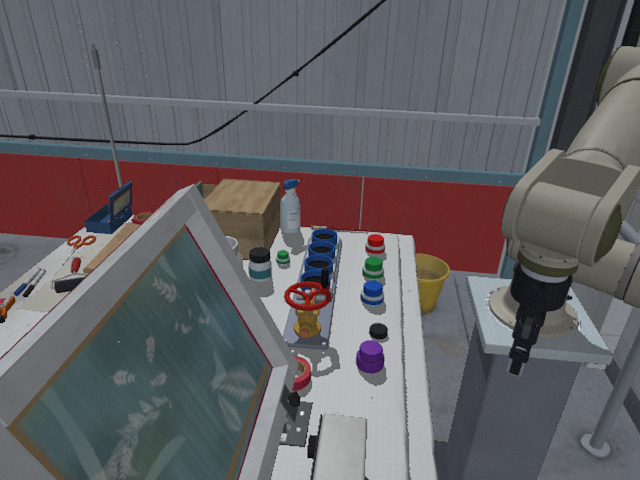

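Scene view: red tin (371,365), green (304,321), blue (252,291); purple lookalike at (168,240), small green one at (390,245). The cups run from (302,242) to (411,296), with the wheel at (238,190) and the crank near (235,187). There is no yellow tin. The side view agrees: red (375,243), green (373,266), blue (372,290).

```bash
cat >> h.py <<'E'
HUE={'red':[(0,8),(172,180)],'green':[(50,80)],'blue':[(105,122)]}
def blobs(c,col,amin=60,smin=120,vmin=50):
    h=cv2.cvtColor(c['pixels'],cv2.COLOR_RGB2HSV); m=np.zeros(h.shape[:2],np.uint8)
    for a,b in HUE[col]: m|=cv2.inRange(h,(a,smin,vmin),(b,255,255))
    n,l,s,ce=cv2.connectedComponentsWithStats(m)
    return [(s[i],ce[i],l==i) for i in range(1,n) if s[i][4]>=amin]
def pts(c,mask,fish=False):
    v,u=np.nonzero(mask&(c['depth']>0)); z=c['depth'][v,u]
    x=(u-c['cx'])/c['fx'];y=(v-c['cy'])/c['fy']
    E=np.array(c['extrinsics'])
    P=np.stack([x*z,y*z,z],1)
    if fish:
        t=np.hypot(x,y)+1e-9; k=np.tan(t)/t; P=np.stack([x*k*z,y*k*z,z],1)
    return (P-E[:3,3])@E[:3,:3]
def tri(r1,r2):
    (o1,d1),(o2,d2)=r1,r2
    t=np.linalg.lstsq(np.stack([d1,-d2],1),o2-o1,rcond=None)[0]
    a,b=o1+d1*t[0],o2+d2*t[1]; return (a+b)/2,np.linalg.norm(a-b)
def circ(P):  # circle fit xy
    A=np.c_[2*P[:,:2],np.ones(len(P))]; s=np.linalg.lstsq(A,(P[:,:2]**2).sum(1),rcond=None)[0]
    return s[:2],np.sqrt(s[2]+s[0]**2+s[1]**2)
E
python3 - <<'E'
from h import *
for n in ('scene','side'):
    c=cap(n)
    for col in HUE:
        for s,ce,m in blobs(c,col):
            P=pts(c,m); top=P[P[:,2]>np.percentile(P[:,2],95)-4]
            h=(top.min(0)+top.max(0))/2
            print(n,col,s,ce.round(),'top',np.percentile(P[:,2],95).round(1),'mid',h.round(1),'ext',np.ptp(top,axis=0).round())
E
```

```text
scene red [533 109  42  13  64] [554. 116.] top 115.8 mid [1301.4 -307.   114. ] ext [ 10. 106.   4.]
scene red [427 110  30  10 179] [442. 114.] top 25.7 mid [1294.6    2.3   24.4] ext [44. 68.  5.]
scene red [411 130  31  13 147] [425. 136.] top 21.3 mid [1159.3  -19.7   20. ] ext [33. 87.  5.]
scene red [ 185  173   79   35 1116] [226. 192.] top 117.6 mid [585.3 177.9 133. ] ext [108. 110.  39.]
scene red [442 336  35  63 351] [460. 365.] top 11.4 mid [ 532.7 -392.    10.3] ext [143.  10.   6.]
scene red [356 346  30  31 752] [371. 361.] top 50.2 mid [ 430.3 -265.1   49.6] ext [50. 51.  7.]
scene red [352 371  34  15 100] [368. 381.] top 18.3 mid [ 413.5 -270.9   17. ] ext [30. 52.  5.]
scene green [382 236  16  14 169] [389. 242.] top 33.3 mid [ 711.7 -147.    32. ] ext [32. 32.  5.]
scene green [290 304  27  28 594] [303. 318.] top 50.4 mid [ 431.7 -115.5   49.6] ext [50. 50.  6.]
scene green [290 330  29  11  83] [304. 337.] top 18.9 mid [ 418.6 -127.4   17.5] ext [36. 39.  5.]
scene blue [527 100  30  14 112] [542. 106.] top 137.2 mid [1302.6 -269.9  135.9] ext [17. 75.  6.]
s
[... 1678 characters left out ...]
ext [44. 45.  5.]
side green [363 272  20   7  61] [372. 276.] top 17.0 mid [436.1 -85.5  15.7] ext [56. 21.  5.]
side blue [283 179  16  11 105] [290. 184.] top 187.0 mid [ 731.8 -357.3  186.2] ext [28. 48.  6.]
side blue [ 85 181  47  53 800] [108. 217.] top 135.5 mid [1303.8 -303.8  136.5] ext [  9. 145.   7.]
side blue [300 229  37  58 953] [320. 254.] top 53.2 mid [594.6 -64.6 111.1] ext [ 90. 455. 124.]
side blue [364 281  19  16 259] [373. 288.] top 51.3 mid [434.9  20.9  50.1] ext [46. 49.  5.]
side blue [ 14 284  13  12  62] [ 20. 289.] top 15.6 mid [1388.8  130.6   14.3] ext [11. 40.  5.]
side blue [361 296  23   9  84] [372. 301.] top 17.7 mid [433.6  38.9  16.8] ext [60. 26.  6.]
```

View pics/wrist0.png

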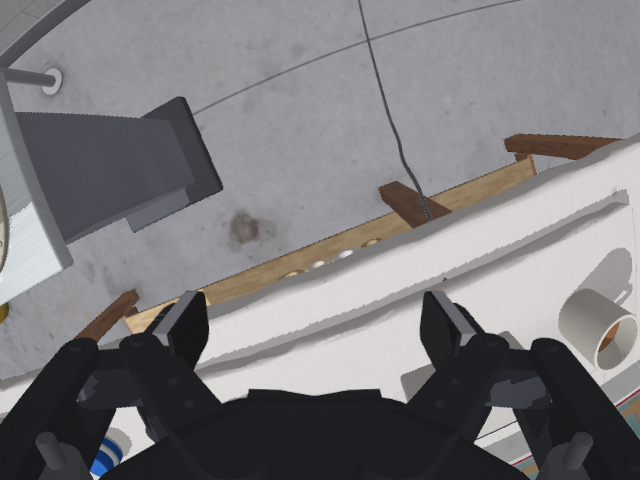

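```bash
python3 - <<'E'
from h import *
for n in ('scene','side'):
    c=cap(n); 
    B=max((b for b in blobs(c,'blue',smin=100,vmin=30) if (b[0][0]>270 and b[0][0]<305 and b[0][1]>215)),key=lambda b:b[0][4])
    P=pts(c,B[2]); R=P[(P[:,2]>46)&(P[:,2]<56)]
    print(n,len(R),np.median(R[:,2]))
    y0=np.array([-256,-168,-80,8.])
    for k in range(4):
        Q=R[abs(R[:,1]-y0[k])<40]
        Q=Q[:]
        ce,rad=circ(Q); print(k,len(Q),ce.round(1),rad.round(1))
    A=pts(c,np.ones((480,640),bool)); img=c['pixels'][c['depth']>0]
    near=(abs(A[:,0]-587)<75)&(abs(A[:,1]-181)<75)
    W=A[near&(abs(A[:,2]-119)<8)]; rgb=img[near&(abs(A[:,2]-119)<8)]
    isr=(rgb[:,0]>2*rgb[:,1].astype(int)); print('wheel',circ(W[isr]),np.median(W[isr][:,2]))
    K=A[near&(A[:,2]>128)&(A[:,2]<200)]; print('crank',len(K),K.min(0),K.max(0),np.median(K,0))
    T=K[K[:,2]>K[:,2].max()-5]; print((T.min(0)+T.max(0))/2, len(T))
E
```

```text
scene 1136 49.62400736368449
0 310 [ 596.2 -256. ] 39.2
1 285 [ 593.9 -168.4] 39.0
2 259 [591.9 -80.5] 39.2
3 229 [589.8   7.2] 39.1
wheel (array([583.33121266, 178.14390671]), np.float64(46.90078713798308)) 115.0886978911339
crank 151 [539.96157287 142.48985704 128.10744735] [557.941249   158.75752296 172.09632306] [545.81511216 147.52733616 153.40522483]
[548.62665856 151.58158059 169.86901599] 29
side 447 50.560919767488635
0 89 [ 601.  -253.4] 38.7
1 112 [ 599.1 -164.9] 39.1
2 121 [596.4 -77. ] 39.0
3 73 [593.8  10.7] 39.1
wheel (array([588.92093071, 186.74329691]), np.float64(44.533925008658535)) 115.88816414869218
crank 124 [544.26157918 149.36442391 129.02341204] [560.94416749 166.73516716 172.14603574] [552.71871404 160.48552604 154.34572469]
[553.82854747 156.75727321 169.72496545] 23
```

The cups, wheel and crank match the given sizes: rims at z≈50, 88 mm pitch, crank about 46 mm from the axis. First I turn the tool so the fingers close along world x. After that tool x = world +y, tool y = world +x and tool z = down.

>>> {"name": "apply_moves", "arguments": {
  "steps": [
    {"turn": 6.75,"fingers": 85},
    {"turn": 6.75},
    {"turn": 6.75},
    {"turn": 6.75},
    {"turn": 6.75},
    {"turn": 6.75},
    {"turn": 6.75},
    {"turn": 6.75},
    {"turn": 6.75},
    {"turn": 6.75}
  ],
  "newtons": 50
}}

```text
invalid input
```

```bash
python3 - <<'E'
from h import *
print(sensors.state()['tcp_rot'])
for n in ('scene','side'):
    c=cap(n);A=pts(c,np.ones((480,640),bool))
    for y in range(180,420,30):
        s=A[(A[:,0]>380)&(A[:,0]<760)&(abs(A[:,1]-y)<15)&(A[:,2]>60)&(A[:,2]<700)]
        print(n,y,[ (x,int(s[abs(s[:,0]-x)<20][:,2].max())) for x in range(400,760,40) if (abs(s[:,0]-x)<20).sum()>3])
E
```

```text
[-5.31605738e-05  1.95146255e-01  9.80774141e-01 -1.43098788e-04]
scene 180 [(520, 117), (560, 118), (600, 124), (640, 118)]
scene 210 [(520, 115), (560, 118), (600, 117), (640, 118)]
scene 240 [(560, 116), (600, 117), (720, 122)]
scene 270 [(720, 127)]
scene 300 [(720, 127)]
scene 330 [(600, 130), (640, 206), (680, 302), (720, 387)]
scene 360 [(600, 133), (640, 220), (680, 303), (720, 392)]
scene 390 [(600, 130), (640, 218), (680, 300), (720, 387)]
side 180 [(520, 118), (560, 133), (600, 125), (640, 120)]
side 210 [(520, 117), (560, 118), (600, 120), (640, 119)]
side 240 [(560, 119), (600, 119), (640, 118)]
side 270 []
side 300 []
side 330 []
side 360 [(600, 126), (640, 212), (680, 298), (720, 386)]
side 390 [(600, 124), (640, 212), (680, 299), (720, 385)]
```

>>> {"name": "apply_moves", "arguments": {
  "steps": [
    {"fingers": 85,"dx": 0,"dy": 0,"dz": 0,"turn": 6.75},
    {"fingers": 85,"dx": 0,"dy": 0,"dz": 0,"turn": 6.75},
    {"fingers": 85,"dx": 0,"dy": 0,"dz": 0,"turn": 6.75},
    {"fingers": 85,"dx": 0,"dy": 0,"dz": 0,"turn": 6.75},
    {"fingers": 85,"dx": 0,"dy": 0,"dz": 0,"turn": 6.75},
    {"fingers": 85,"dx": 0,"dy": 0,"dz": 0,"turn": 6.75},
    {"fingers": 85,"dx": 0,"dy": 0,"dz": 0,"turn": 6.75},
    {"fingers": 85,"dx": 0,"dy": 0,"dz": 0,"turn": 6.75},
    {"fingers": 85,"dx": 0,"dy": 0,"dz": 0,"turn": 6.75},
    {"fingers": 85,"dx": 0,"dy": 0,"dz": 0,"turn": 6.75}
  ],
  "newtons": 50
}}

```text
time: 1.28
tcp_pos: [200.9, 485.0, 404.7]
tcp_rot: [0.0, 0.709, 0.705, -0.0]
ft_force: [-0.8, 0.1, 0.3]
opening: 0.997
grip_force: 0.0
```

>>> {"name": "apply_moves", "arguments": {
  "steps": [
    {"fingers": 85,"dx": -36,"dy": 18,"dz": 0,"turn": 0},
    {"fingers": 85,"dx": -36,"dy": 18,"dz": 0,"turn": 0},
    {"fingers": 85,"dx": -36,"dy": 18,"dz": 0,"turn": 0},
    {"fingers": 85,"dx": -36,"dy": 18,"dz": 0,"turn": 0},
    {"fingers": 85,"dx": -36,"dy": 18,"dz": 0,"turn": 0},
    {"fingers": 85,"dx": -36,"dy": 18,"dz": 0,"turn": 0},
    {"fingers": 85,"dx": -36,"dy": 18,"dz": 0,"turn": 0},
    {"fingers": 85,"dx": -36,"dy": 18,"dz": 0,"turn": 0},
    {"fingers": 85,"dx": -36,"dy": 18,"dz": 0,"turn": 0},
    {"fingers": 85,"dx": -36,"dy": 18,"dz": 0,"turn": 0}
  ]
}}

```text
time: 2.12
tcp_pos: [381.2, 123.1, 405.0]
tcp_rot: [0.0, 0.707, 0.707, 0.0]
ft_force: [1.4, 0.8, -0.3]
opening: 0.995
grip_force: 0.0
```

>>> {"name": "apply_moves", "arguments": {
  "steps": [
    {"fingers": 85,"dx": -26,"dy": 13,"dz": 25,"turn": 0},
    {"fingers": 85,"dx": -26,"dy": 13,"dz": 25,"turn": 0},
    {"fingers": 85,"dx": -26,"dy": 13,"dz": 25,"turn": 0},
    {"fingers": 85,"dx": -28,"dy": 13,"dz": 25,"turn": 0},
    {"fingers": 85,"dx": 0,"dy": 0,"dz": 0,"turn": 0},
    {"fingers": 85,"dx": 0,"dy": 0,"dz": 0,"turn": 0}
  ]
}}

```text
time: 2.62
tcp_pos: [433.1, 18.0, 303.7]
tcp_rot: [-0.001, 0.708, 0.706, -0.001]
ft_force: [-0.0, 0.2, 0.6]
opening: 1.003
grip_force: 0.0
```

```bash
python3 - <<'E'
from h import *
c=cap('wrist','w1'); s=sensors.state(); print(s['tcp_pos'],s['tcp_rot'])
for b in blobs(c,'blue',amin=150):
    P=pts(c,b[2],True); t=P[P[:,2]>np.percentile(P[:,2],95)-4]; print(b[0],b[1].round(),np.percentile(P[:,2],[50,95]).round(1),((t.min(0)+t.max(0))/2).round(1),np.ptp(t,axis=0).round())
E
```

```text
[432.98831772  18.87282208 304.74643103] [-2.80704262e-04  7.07499885e-01  7.06713399e-01 -7.84598528e-05]
[ 472  196  107  145 6528] [522. 267.] [45.5 52.7] [559.8  -4.6 120.5] [147. 112. 144.]
[ 273  202   82   83 5169] [313. 243.] [50.2 51.4] [432.7  19.1  49.9] [51. 51.  5.]
[487 424  39  37 572] [509. 444.] [43.5 52.1] [551.8 -85.  139.2] [168. 229. 182.]
```

View pics/w1.png

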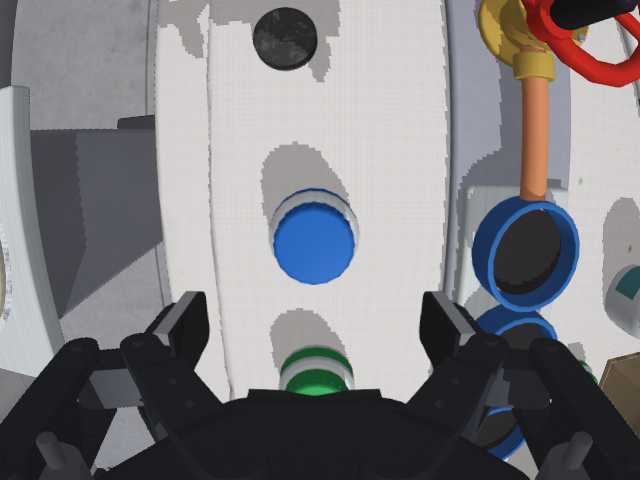

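The blue lid at (313,243) measures (432.7, 19.1, 50), directly under the tool. I'll descend and grip the lid.

>>> {"name": "apply_moves", "arguments": {
  "steps": [
    {"fingers": 85,"dx": 0,"dy": 0,"dz": 30,"turn": 0},
    {"fingers": 85,"dx": 0,"dy": 0,"dz": 30,"turn": 0},
    {"fingers": 85,"dx": 0,"dy": 0,"dz": 25,"turn": 0},
    {"fingers": 85,"dx": 0,"dy": 0,"dz": 18,"turn": 0},
    {"fingers": 85,"dx": 0,"dy": 0,"dz": 0,"turn": 0},
    {"fingers": 40,"dx": 0,"dy": 0,"dz": 0,"turn": 0},
    {"fingers": 40,"dx": 0,"dy": 0,"dz": 0,"turn": 0},
    {"fingers": 40,"dx": 0,"dy": 0,"dz": 0,"turn": 0},
    {"fingers": 40,"dx": 0,"dy": 0,"dz": 0,"turn": 0},
    {"fingers": 40,"dx": 0,"dy": 0,"dz": 0,"turn": 0}
  ],
  "newtons": 40
}}

```text
time: 3.5
tcp_pos: [433.2, 19.2, 203.5]
tcp_rot: [0.001, 0.707, 0.707, 0.001]
ft_force: [-3.9, 2.5, 11.5]
opening: 0.593
grip_force: 39.8
```

>>> {"name": "apply_moves", "arguments": {
  "steps": [
    {"fingers": 40,"dx": 0,"dy": 0,"dz": 0,"turn": 0},
    {"fingers": 40,"dx": 0,"dy": 0,"dz": 0,"turn": 0},
    {"fingers": 40,"dx": 0,"dy": 0,"dz": 0,"turn": 0},
    {"fingers": 40,"dx": 0,"dy": 0,"dz": 0,"turn": 0}
  ]
}}

```text
time: 3.83
tcp_pos: [433.2, 19.2, 203.5]
tcp_rot: [0.001, 0.707, 0.707, 0.001]
ft_force: [-2.8, 2.8, 10.8]
opening: 0.593
grip_force: 39.8
```

>>> {"name": "apply_moves", "arguments": {
  "steps": [
    {"fingers": 40,"dx": 0,"dy": 0,"dz": -15,"turn": 0},
    {"fingers": 40,"dx": 0,"dy": 0,"dz": -30,"turn": 0},
    {"fingers": 40,"dx": 0,"dy": 0,"dz": -30,"turn": 0},
    {"fingers": 40,"dx": 0,"dy": 0,"dz": -25,"turn": 0},
    {"fingers": 40,"dx": -20,"dy": 32,"dz": 0,"turn": 0},
    {"fingers": 40,"dx": -20,"dy": 32,"dz": 0,"turn": 0},
    {"fingers": 40,"dx": -20,"dy": 32,"dz": 0,"turn": 0},
    {"fingers": 40,"dx": -20,"dy": 32,"dz": 0,"turn": 0},
    {"fingers": 40,"dx": -18,"dy": 33,"dz": 0,"turn": 0},
    {"fingers": 40,"dx": 0,"dy": 0,"dz": 0,"turn": 0}
  ]
}}

```text
time: 4.67
tcp_pos: [597.3, -82.0, 301.9]
tcp_rot: [0.002, 0.708, 0.706, 0.001]
ft_force: [0.5, 0.5, -2.3]
opening: 0.589
grip_force: 43.9
```

```bash
python3 - <<'E'
from h import *
s=sensors.state(); print(s['tcp_pos'],s['ft_force'])
c=cap('wrist','w2')
y0=[-254.7,-166.7,-78.8,9.]; x0=[598.5,596.5,594,591.8]
P=np.concatenate([pts(c,b[2],True) for b in blobs(c,'blue',amin=100,smin=100,vmin=30)])
R=P[(P[:,2]>46)&(P[:,2]<56)]
for k in range(4):
    d=np.hypot(R[:,0]-x0[k],R[:,1]-y0[k]); Q=R[(d>30)&(d<48)]
    if len(Q)>100: print(k,len(Q),circ(Q),np.median(Q[:,2]))
for b in blobs(c,'blue',amin=200): print(b[0],b[1])
E
```

```text
[597.31380112 -82.03540102 301.94608455] [ 0.54070293  0.52473082 -2.29647071]
1 657 (array([ 596.56241316, -164.35370396]), np.float64(38.98573426235032)) 51.74585411235998
2 1886 (array([594.310731  , -76.92192927]), np.float64(38.53300816820476)) 52.06787070062532
3 3787 (array([592.2318217 ,   8.57592822]), np.float64(38.936437909168184)) 52.04750937483346
[ 233   32  141  137 5429] [301.0456806   92.42991343]
[ 241  173  133   94 2903] [303.07647261 212.844299  ]
[  247   245   135   151 15821] [313.26761899 319.94134378]
```

View pics/w2.png

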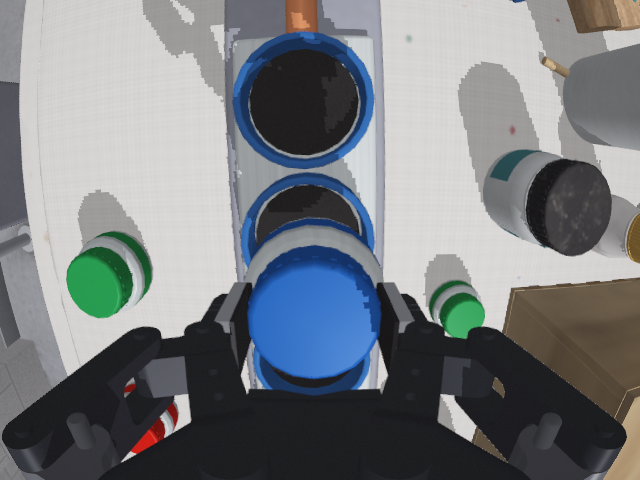

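Blue tin is held level above cup 2, lid at (313,315) with the cup rim visible around it. Let it settle, then lower.

>>> {"name": "apply_moves", "arguments": {
  "steps": [
    {"fingers": 40,"dx": 0,"dy": 0,"dz": 0,"turn": 0},
    {"fingers": 40,"dx": 0,"dy": 0,"dz": 0,"turn": 0},
    {"fingers": 40,"dx": 0,"dy": 0,"dz": 0,"turn": 0}
  ]
}}

```text
time: 4.97
tcp_pos: [593.3, -78.3, 302.3]
tcp_rot: [0.0, 0.707, 0.707, 0.0]
ft_force: [-0.6, 0.1, -2.7]
opening: 0.59
grip_force: 43.9
```

>>> {"name": "apply_moves", "arguments": {
  "steps": [
    {"fingers": 40,"dx": 0,"dy": 1,"dz": 25,"turn": 0},
    {"fingers": 40,"dx": 0,"dy": 0,"dz": 20,"turn": 0},
    {"fingers": 40,"dx": 0,"dy": 0,"dz": 10,"turn": 0},
    {"fingers": 40,"dx": 0,"dy": 0,"dz": 5,"turn": 0},
    {"fingers": 40,"dx": 0,"dy": 0,"dz": 2,"turn": 0},
    {"fingers": 40,"dx": 0,"dy": 0,"dz": 0,"turn": 0},
    {"fingers": 40,"dx": 0,"dy": 0,"dz": 0,"turn": 0}
  ]
}}

```text
time: 5.55
tcp_pos: [595.1, -79.0, 240.8]
tcp_rot: [0.001, 0.707, 0.707, 0.0]
ft_force: [0.2, 0.0, -2.0]
opening: 0.593
grip_force: 44.1
```

>>> {"name": "apply_moves", "arguments": {
  "steps": [
    {"fingers": 40,"dx": 0,"dy": 0,"dz": 2,"turn": 0},
    {"fingers": 40,"dx": 0,"dy": 0,"dz": 0,"turn": 0},
    {"fingers": 70,"dx": 0,"dy": 0,"dz": 0,"turn": 0},
    {"fingers": 70,"dx": 0,"dy": 0,"dz": 0,"turn": 0},
    {"fingers": 70,"dx": 0,"dy": 0,"dz": 0,"turn": 0},
    {"fingers": 70,"dx": 0,"dy": 0,"dz": 0,"turn": 0},
    {"fingers": 70,"dx": 0,"dy": 0,"dz": -20,"turn": 0},
    {"fingers": 70,"dx": 0,"dy": 0,"dz": -25,"turn": 0},
    {"fingers": 0,"dx": 0,"dy": 0,"dz": 0,"turn": 0},
    {"fingers": 0,"dx": 0,"dy": 0,"dz": 0,"turn": 0}
  ]
}}

```text
time: 6.38
tcp_pos: [595.1, -79.0, 283.8]
tcp_rot: [0.001, 0.707, 0.707, 0.001]
ft_force: [-0.3, -0.2, 0.2]
opening: 0.55
grip_force: 0.0
```

>>> {"name": "apply_moves", "arguments": {
  "steps": [
    {"fingers": 0,"dx": 0,"dy": 0,"dz": 0,"turn": 0},
    {"fingers": 0,"dx": 0,"dy": 0,"dz": 0,"turn": 0},
    {"fingers": 0,"dx": 0,"dy": 0,"dz": 0,"turn": 0},
    {"fingers": 0,"dx": 0,"dy": 0,"dz": 0,"turn": 0},
    {"fingers": 0,"dx": 0,"dy": 0,"dz": 0,"turn": 0},
    {"fingers": 0,"dx": 0,"dy": 0,"dz": 0,"turn": 0}
  ]
}}

```text
time: 6.88
tcp_pos: [594.9, -79.0, 282.4]
tcp_rot: [-0.0, 0.707, 0.707, -0.0]
ft_force: [-0.5, -0.2, -0.4]
opening: -0.001
grip_force: 0.0
```

```bash
cat >> h.py <<'E'
def lid(c,col,fish,amin=150):
    for b in blobs(c,col,amin=amin):
        P=pts(c,b[2],fish); z=np.percentile(P[:,2],90); t=P[P[:,2]>z-4]
        if 40<z<105: print(col,b[1].round(),'z',z.round(1),((t.min(0)+t.max(0))/2).round(1)[:2],np.ptp(t,axis=0).round()[:2])
E
python3 - <<'E'
from h import *
s=sensors.state(); print(s['tcp_pos'],s['opening'])
c=cap('wrist','w3'); lid(c,'blue',True)
c=cap('scene'); [lid(c,k,False,100) for k in HUE]
E
```

```text
[594.89927435 -79.01723728 282.42835731] -0.0009041738736613323
blue [308.  95.] z 52.9 [592.2   9.2] [83. 83.]
blue [313. 252.] z 86.1 [596.  -74.6] [51. 42.]
blue [313. 211.] z 54.1 [593.9 -55.1] [52. 16.]
red [371. 361.] z 49.7 [ 430. -265.] [51. 50.]
green [303. 318.] z 49.7 [ 432.1 -115.1] [50. 50.]
blue [356. 270.] z 81.6 [592.8 -81.7] [51. 53.]
```

View pics/w3.png

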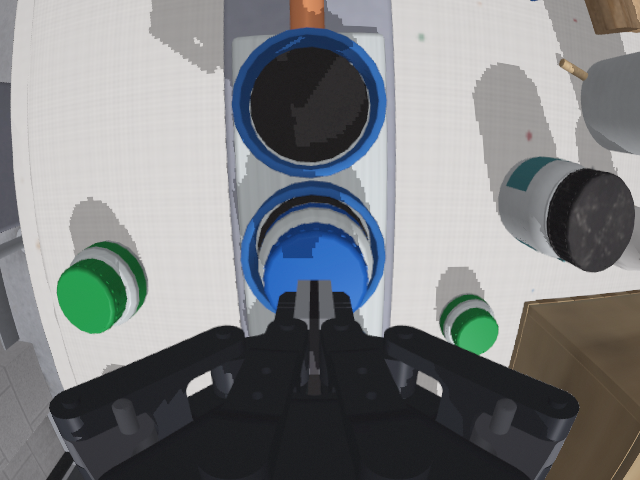

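Tin sits on the pad, lid top at z≈86, with the closed fingers above it. Pressing now.

>>> {"name": "apply_moves", "arguments": {
  "steps": [
    {"fingers": 0,"dx": 0,"dy": 0,"dz": 12,"turn": 0},
    {"fingers": 0,"dx": 0,"dy": 0,"dz": 8,"turn": 0},
    {"fingers": 0,"dx": 0,"dy": 0,"dz": 4,"turn": 0},
    {"fingers": 0,"dx": 0,"dy": 0,"dz": 3,"turn": 0},
    {"fingers": 0,"dx": 0,"dy": 0,"dz": 3,"turn": 0},
    {"fingers": 0,"dx": 0,"dy": 0,"dz": 3,"turn": 0},
    {"fingers": 0,"dx": 0,"dy": 0,"dz": 3,"turn": 0},
    {"fingers": 0,"dx": 0,"dy": 0,"dz": 0,"turn": 0}
  ]
}}

```text
time: 7.65
tcp_pos: [594.7, -78.9, 246.3]
tcp_rot: [-0.001, 0.707, 0.707, -0.0]
ft_force: [-2.4, 0.2, 3.7]
opening: -0.005
grip_force: 1.8
```

>>> {"name": "apply_moves", "arguments": {
  "steps": [
    {"fingers": 0,"dx": 0,"dy": 0,"dz": 2,"turn": 0},
    {"fingers": 0,"dx": 0,"dy": 0,"dz": 0,"turn": 0},
    {"fingers": 0,"dx": 0,"dy": 0,"dz": 0,"turn": 0}
  ]
}}

```text
time: 7.9
tcp_pos: [594.8, -78.9, 245.4]
tcp_rot: [-0.0, 0.707, 0.707, -0.0]
ft_force: [-6.3, 1.3, 12.0]
opening: 0.001
grip_force: 6.1
```

>>> {"name": "apply_moves", "arguments": {
  "steps": [
    {"fingers": 0,"dx": 0,"dy": 0,"dz": 2,"turn": 0},
    {"fingers": 0,"dx": 0,"dy": 0,"dz": 0,"turn": 0},
    {"fingers": 0,"dx": 0,"dy": 0,"dz": 0,"turn": 0}
  ]
}}

```text
time: 8.15
tcp_pos: [594.9, -78.8, 245.3]
tcp_rot: [0.0, 0.707, 0.707, 0.0]
ft_force: [-11.1, 2.4, 27.4]
opening: 0.003
grip_force: 13.2
```

Stopped at 245.3 with 27 N: blue is home. Next is the green tin.

>>> {"name": "apply_moves", "arguments": {
  "steps": [
    {"fingers": 0,"dx": 0,"dy": 0,"dz": -20,"turn": 0},
    {"fingers": 85,"dx": 0,"dy": 0,"dz": -30,"turn": 0},
    {"fingers": 85,"dx": -6,"dy": -30,"dz": -10,"turn": 0},
    {"fingers": 85,"dx": -6,"dy": -30,"dz": 0,"turn": 0},
    {"fingers": 85,"dx": -6,"dy": -30,"dz": 0,"turn": 0},
    {"fingers": 85,"dx": -6,"dy": -30,"dz": 0,"turn": 0},
    {"fingers": 85,"dx": -6,"dy": -30,"dz": 0,"turn": 0},
    {"fingers": 85,"dx": -5,"dy": -12,"dz": 0,"turn": 0},
    {"fingers": 85,"dx": 0,"dy": 0,"dz": 0,"turn": 0},
    {"fingers": 85,"dx": 0,"dy": 0,"dz": 0,"turn": 0}
  ]
}}

```text
time: 8.98
tcp_pos: [433.0, -114.2, 302.7]
tcp_rot: [0.0, 0.708, 0.707, 0.0]
ft_force: [0.2, -0.0, -0.1]
opening: 0.993
grip_force: 0.0
```

```bash
python3 - <<'E'
from h import *
s=sensors.state(); print(s['tcp_pos'],s['tcp_rot'],s['opening'])
c=cap('wrist'); lid(c,'blue',True);lid(c,'green',True);
c=cap('scene'); [lid(c,k,False,100) for k in HUE]
E
```

```text
[ 433.02104366 -114.19912283  302.67580723] [1.37340361e-04 7.07512883e-01 7.06700424e-01 1.05613157e-04] 0.9932072424693281
blue [536.  74.] z 52.5 [591.5   9.1] [84. 83.]
blue [532. 226.] z 72.4 [554.7 -80. ] [131.  53.]
blue [498. 427.] z 52.1 [ 551.8 -209.7] [140. 171.]
green [315. 242.] z 51.1 [ 434.  -112.1] [50. 51.]
red [371. 361.] z 49.6 [ 430.3 -264.6] [49. 51.]
green [303. 318.] z 49.6 [ 431.8 -115.5] [50. 50.]
blue [545. 139.] z 52.9 [1311.9 -307.7] [ 17. 150.]
blue [373. 278.] z 69.7 [551.5 -94.8] [133.  67.]
```

>>> {"name": "apply_moves", "arguments": {
  "steps": [
    {"fingers": 85,"dx": 2,"dy": 1,"dz": 30,"turn": 0},
    {"fingers": 85,"dx": 0,"dy": 0,"dz": 30,"turn": 0},
    {"fingers": 85,"dx": 0,"dy": 0,"dz": 24,"turn": 0},
    {"fingers": 85,"dx": 0,"dy": 0,"dz": 14,"turn": 0},
    {"fingers": 85,"dx": 0,"dy": 0,"dz": 0,"turn": 0},
    {"fingers": 40,"dx": 0,"dy": 0,"dz": 0,"turn": 0},
    {"fingers": 40,"dx": 0,"dy": 0,"dz": 0,"turn": 0},
    {"fingers": 40,"dx": 0,"dy": 0,"dz": 0,"turn": 0},
    {"fingers": 40,"dx": 0,"dy": 0,"dz": 0,"turn": 0},
    {"fingers": 40,"dx": 0,"dy": 0,"dz": 0,"turn": 0}
  ]
}}

```text
time: 9.92
tcp_pos: [434.3, -112.1, 206.0]
tcp_rot: [0.001, 0.707, 0.707, 0.0]
ft_force: [-0.2, 1.0, 4.6]
opening: 0.59
grip_force: 41.0
```

>>> {"name": "apply_moves", "arguments": {
  "steps": [
    {"fingers": 40,"dx": 0,"dy": 0,"dz": 0,"turn": 0},
    {"fingers": 40,"dx": 0,"dy": 0,"dz": 0,"turn": 0}
  ]
}}

```text
time: 10.08
tcp_pos: [434.3, -112.1, 206.0]
tcp_rot: [0.001, 0.707, 0.707, 0.0]
ft_force: [-0.5, 1.3, 4.9]
opening: 0.585
grip_force: 41.0
```

>>> {"name": "apply_moves", "arguments": {
  "steps": [
    {"fingers": 40,"dx": 0,"dy": 0,"dz": -15,"turn": 0},
    {"fingers": 40,"dx": 0,"dy": 0,"dz": -30,"turn": 0},
    {"fingers": 40,"dx": 0,"dy": 0,"dz": -30,"turn": 0},
    {"fingers": 40,"dx": 0,"dy": 0,"dz": -25,"turn": 0},
    {"fingers": 40,"dx": -11,"dy": 33,"dz": 0,"turn": 0},
    {"fingers": 40,"dx": -11,"dy": 33,"dz": 0,"turn": 0},
    {"fingers": 40,"dx": -11,"dy": 33,"dz": 0,"turn": 0},
    {"fingers": 40,"dx": -11,"dy": 33,"dz": 0,"turn": 0},
    {"fingers": 40,"dx": -10,"dy": 30,"dz": 0,"turn": 0},
    {"fingers": 40,"dx": 0,"dy": 0,"dz": 0,"turn": 0}
  ]
}}

```text
time: 10.92
tcp_pos: [599.1, -167.3, 304.7]
tcp_rot: [0.002, 0.707, 0.707, 0.001]
ft_force: [-0.1, -0.9, -1.4]
opening: 0.591
grip_force: 42.8
```

>>> {"name": "apply_moves", "arguments": {
  "steps": [
    {"fingers": 40,"dx": 0,"dy": 0,"dz": 0,"turn": 0},
    {"fingers": 40,"dx": 0,"dy": 0,"dz": 0,"turn": 0},
    {"fingers": 40,"dx": 0,"dy": 0,"dz": 0,"turn": 0}
  ]
}}

```text
time: 11.17
tcp_pos: [595.3, -165.7, 305.3]
tcp_rot: [0.0, 0.707, 0.707, 0.0]
ft_force: [-0.6, 0.4, -1.5]
opening: 0.588
grip_force: 42.8
```

```bash
python3 - <<'E'
from h import *
s=sensors.state(); print(s['tcp_pos'],s['opening'])
c=cap('wrist'); lid(c,'green',True); lid(c,'blue',True)
c=cap('scene'); [lid(c,k,False,100) for k in HUE]
E
```

```text
[ 595.27499638 -165.6735062   305.27073385] 0.5880736207104216
blue [311.  81.] z 52.9 [594.3 -64.3] [ 83. 111.]
blue [314. 106.] z 73.2 [595.8 -79.9] [51. 51.]
blue [317. 210.] z 53.0 [ 596.3 -149.4] [83. 50.]
blue [321. 377.] z 52.5 [ 598.6 -215.8] [ 83. 125.]
red [371. 361.] z 49.8 [ 430.  -265.1] [51. 50.]
blue [355. 271.] z 68.8 [593.  -82.1] [50. 51.]
```

>>> {"name": "apply_moves", "arguments": {
  "steps": [
    {"fingers": 40,"dx": 0,"dy": 1,"dz": 25,"turn": 0},
    {"fingers": 40,"dx": 0,"dy": 0,"dz": 20,"turn": 0},
    {"fingers": 40,"dx": 0,"dy": 0,"dz": 10,"turn": 0},
    {"fingers": 40,"dx": 0,"dy": 0,"dz": 5,"turn": 0},
    {"fingers": 40,"dx": 0,"dy": 0,"dz": 3,"turn": 0},
    {"fingers": 40,"dx": 0,"dy": 0,"dz": 1,"turn": 0},
    {"fingers": 40,"dx": 0,"dy": 0,"dz": 0,"turn": 0},
    {"fingers": 40,"dx": 0,"dy": 0,"dz": 0,"turn": 0}
  ]
}}

```text
time: 11.93
tcp_pos: [597.1, -166.1, 241.8]
tcp_rot: [0.001, 0.707, 0.707, 0.0]
ft_force: [-0.6, 0.4, 2.0]
opening: 0.59
grip_force: 43.1
```

>>> {"name": "apply_moves", "arguments": {
  "steps": [
    {"fingers": 70,"dx": 0,"dy": 0,"dz": 0,"turn": 0},
    {"fingers": 70,"dx": 0,"dy": 0,"dz": 0,"turn": 0},
    {"fingers": 70,"dx": 0,"dy": 0,"dz": 0,"turn": 0},
    {"fingers": 70,"dx": 0,"dy": 0,"dz": 0,"turn": 0},
    {"fingers": 70,"dx": 0,"dy": 0,"dz": -20,"turn": 0},
    {"fingers": 70,"dx": 0,"dy": 0,"dz": -22,"turn": 0},
    {"fingers": 0,"dx": 0,"dy": 0,"dz": 0,"turn": 0},
    {"fingers": 0,"dx": 0,"dy": 0,"dz": 0,"turn": 0},
    {"fingers": 0,"dx": 0,"dy": 0,"dz": 0,"turn": 0},
    {"fingers": 0,"dx": 0,"dy": 0,"dz": 0,"turn": 0}
  ]
}}

```text
time: 12.77
tcp_pos: [596.7, -166.0, 281.7]
tcp_rot: [-0.001, 0.707, 0.707, -0.0]
ft_force: [0.2, 0.1, -0.1]
opening: 0.251
grip_force: 0.0
```

>>> {"name": "apply_moves", "arguments": {
  "steps": [
    {"fingers": 0,"dx": 0,"dy": 0,"dz": 0,"turn": 0},
    {"fingers": 0,"dx": 0,"dy": 0,"dz": 0,"turn": 0},
    {"fingers": 0,"dx": 0,"dy": 0,"dz": 0,"turn": 0},
    {"fingers": 0,"dx": 0,"dy": 0,"dz": 0,"turn": 0}
  ]
}}

```text
time: 13.1
tcp_pos: [596.9, -166.0, 282.5]
tcp_rot: [-0.0, 0.707, 0.707, -0.0]
ft_force: [0.4, 0.3, 0.2]
opening: -0.005
grip_force: 0.0
```

```bash
python3 - <<'E'
from h import *
s=sensors.state(); print(s['tcp_pos'],s['opening'])
c=cap('wrist'); lid(c,'green',True)
c=cap('scene'); [lid(c,k,False,100) for k in HUE]
E
```

```text
[ 596.91031675 -166.01780026  282.46265938] -0.004610544415560046
green [314. 211.] z 54.0 [ 597.3 -140.8] [51. 14.]
green [315. 263.] z 86.7 [ 597.7 -161.7] [51. 42.]
red [371. 361.] z 49.8 [ 429.7 -265.4] [50. 50.]
green [373. 265.] z 85.0 [ 596.4 -169.5] [52. 50.]
blue [355. 271.] z 68.9 [592.4 -81.4] [52. 51.]
```

>>> {"name": "apply_moves", "arguments": {
  "steps": [
    {"fingers": 0,"dx": 0,"dy": 0,"dz": 12,"turn": 0},
    {"fingers": 0,"dx": 0,"dy": 0,"dz": 8,"turn": 0},
    {"fingers": 0,"dx": 0,"dy": 0,"dz": 4,"turn": 0},
    {"fingers": 0,"dx": 0,"dy": 0,"dz": 3,"turn": 0},
    {"fingers": 0,"dx": 0,"dy": 0,"dz": 3,"turn": 0},
    {"fingers": 0,"dx": 0,"dy": 0,"dz": 3,"turn": 0},
    {"fingers": 0,"dx": 0,"dy": 0,"dz": 3,"turn": 0},
    {"fingers": 0,"dx": 0,"dy": 0,"dz": 2,"turn": 0},
    {"fingers": 0,"dx": 0,"dy": 0,"dz": 0,"turn": 0},
    {"fingers": 0,"dx": 0,"dy": 0,"dz": 0,"turn": 0}
  ]
}}

```text
time: 14.03
tcp_pos: [596.8, -165.9, 245.4]
tcp_rot: [-0.0, 0.707, 0.707, -0.0]
ft_force: [-5.0, 2.0, 12.1]
opening: -0.005
grip_force: 6.1
```

>>> {"name": "apply_moves", "arguments": {
  "steps": [
    {"fingers": 0,"dx": 0,"dy": 0,"dz": 2,"turn": 0},
    {"fingers": 0,"dx": 0,"dy": 0,"dz": 0,"turn": 0},
    {"fingers": 0,"dx": 0,"dy": 0,"dz": 0,"turn": 0}
  ]
}}

```text
time: 14.28
tcp_pos: [596.9, -165.9, 245.3]
tcp_rot: [0.001, 0.707, 0.707, 0.0]
ft_force: [-9.7, 4.2, 25.7]
opening: -0.002
grip_force: 12.8
```

Green is home. On to red.

>>> {"name": "apply_moves", "arguments": {
  "steps": [
    {"fingers": 0,"dx": 0,"dy": 0,"dz": -20,"turn": 0},
    {"fingers": 85,"dx": 0,"dy": 0,"dz": -30,"turn": 0},
    {"fingers": 85,"dx": -16,"dy": -30,"dz": -10,"turn": 0},
    {"fingers": 85,"dx": -16,"dy": -30,"dz": 0,"turn": 0},
    {"fingers": 85,"dx": -16,"dy": -30,"dz": 0,"turn": 0},
    {"fingers": 85,"dx": -16,"dy": -30,"dz": 0,"turn": 0},
    {"fingers": 85,"dx": -16,"dy": -30,"dz": 0,"turn": 0},
    {"fingers": 85,"dx": -16,"dy": -15,"dz": 0,"turn": 0},
    {"fingers": 85,"dx": 0,"dy": 0,"dz": 0,"turn": 0},
    {"fingers": 85,"dx": 0,"dy": 0,"dz": 0,"turn": 0}
  ]
}}

```text
time: 15.12
tcp_pos: [431.4, -262.6, 302.3]
tcp_rot: [-0.0, 0.708, 0.706, 0.0]
ft_force: [0.2, -0.3, -0.4]
opening: 0.997
grip_force: 0.0
```

```bash
python3 - <<'E'
from h import *
s=sensors.state(); print(s['tcp_pos'],s['tcp_rot'],s['opening'])
c=cap('wrist'); lid(c,'blue',True);lid(c,'green',True);lid(c,'red',True);
c=cap('scene'); [lid(c,k,False,100) for k in HUE]
E
```

```text
[ 431.35934083 -262.58020251  302.31647821] [-2.84690520e-04  7.07860828e-01  7.06351871e-01  5.02677020e-05] 0.9968365099074439
blue [533.  68.] z 70.6 [597.2 -95.1] [46. 22.]
blue [536. 231.] z 52.4 [ 598.5 -254.1] [85. 83.]
green [565. 112.] z 73.0 [ 596.5 -167.1] [51. 51.]
red [314. 246.] z 51.1 [ 431.9 -262.9] [51. 50.]
red [371. 361.] z 49.7 [ 415.3 -264.7] [80. 51.]
blue [544. 140.] z 47.6 [1313.3 -306.7] [ 13. 137.]
blue [293. 249.] z 50.4 [452.6 -74.1] [273. 246.]
blue [337. 273.] z 50.7 [ 565.3 -102.9] [31. 94.]
blue [416. 301.] z 50.5 [ 537.7 -268.3] [203.  61.]
```

>>> {"name": "apply_moves", "arguments": {
  "steps": [
    {"fingers": 85,"dx": 0,"dy": 0.5,"dz": 30,"turn": 0},
    {"fingers": 85,"dx": 0,"dy": 0,"dz": 30,"turn": 0},
    {"fingers": 85,"dx": 0,"dy": 0,"dz": 24,"turn": 0},
    {"fingers": 85,"dx": 0,"dy": 0,"dz": 14,"turn": 0},
    {"fingers": 85,"dx": 0,"dy": 0,"dz": 0,"turn": 0},
    {"fingers": 40,"dx": 0,"dy": 0,"dz": 0,"turn": 0},
    {"fingers": 40,"dx": 0,"dy": 0,"dz": 0,"turn": 0},
    {"fingers": 40,"dx": 0,"dy": 0,"dz": 0,"turn": 0},
    {"fingers": 40,"dx": 0,"dy": 0,"dz": 0,"turn": 0},
    {"fingers": 40,"dx": 0,"dy": 0,"dz": 0,"turn": 0}
  ]
}}

```text
time: 16.05
tcp_pos: [432.8, -262.0, 206.2]
tcp_rot: [0.001, 0.707, 0.707, 0.0]
ft_force: [-1.4, 3.3, 5.7]
opening: 0.59
grip_force: 41.3
```

>>> {"name": "apply_moves", "arguments": {
  "steps": [
    {"fingers": 40,"dx": 0,"dy": 0,"dz": 0,"turn": 0},
    {"fingers": 40,"dx": 0,"dy": 0,"dz": 0,"turn": 0}
  ]
}}

```text
time: 16.22
tcp_pos: [432.8, -262.0, 206.2]
tcp_rot: [0.001, 0.707, 0.707, 0.0]
ft_force: [-0.6, 2.0, 6.2]
opening: 0.589
grip_force: 41.3
```

>>> {"name": "apply_moves", "arguments": {
  "steps": [
    {"fingers": 40,"dx": 0,"dy": 0,"dz": -15,"turn": 0},
    {"fingers": 40,"dx": 0,"dy": 0,"dz": -30,"turn": 0},
    {"fingers": 40,"dx": 0,"dy": 0,"dz": -30,"turn": 0},
    {"fingers": 40,"dx": 0,"dy": 0,"dz": -25,"turn": 0},
    {"fingers": 40,"dx": 2,"dy": 33,"dz": 0,"turn": 0},
    {"fingers": 40,"dx": 2,"dy": 33,"dz": 0,"turn": 0},
    {"fingers": 40,"dx": 2,"dy": 33,"dz": 0,"turn": 0},
    {"fingers": 40,"dx": 1,"dy": 33,"dz": 0,"turn": 0},
    {"fingers": 40,"dx": 1,"dy": 34,"dz": 0,"turn": 0},
    {"fingers": 40,"dx": 0,"dy": 0,"dz": 0,"turn": 0}
  ]
}}

```text
time: 17.05
tcp_pos: [602.1, -252.9, 304.5]
tcp_rot: [0.001, 0.706, 0.708, 0.001]
ft_force: [-0.4, -0.1, -2.1]
opening: 0.587
grip_force: 43.1
```

>>> {"name": "apply_moves", "arguments": {
  "steps": [
    {"fingers": 40,"dx": 0,"dy": 0,"dz": 0,"turn": 0},
    {"fingers": 40,"dx": 0,"dy": 0,"dz": 0,"turn": 0},
    {"fingers": 40,"dx": 0,"dy": 0,"dz": 0,"turn": 0}
  ]
}}

```text
time: 17.3
tcp_pos: [597.6, -254.2, 305.2]
tcp_rot: [-0.0, 0.707, 0.707, -0.0]
ft_force: [-0.4, 0.4, -1.9]
opening: 0.589
grip_force: 43.1
```

>>> {"name": "apply_moves", "arguments": {
  "steps": [
    {"fingers": 40,"dx": 0,"dy": 0.5,"dz": 25,"turn": 0},
    {"fingers": 40,"dx": 0,"dy": 0,"dz": 20,"turn": 0},
    {"fingers": 40,"dx": 0,"dy": 0,"dz": 10,"turn": 0},
    {"fingers": 40,"dx": 0,"dy": 0,"dz": 5,"turn": 0},
    {"fingers": 40,"dx": 0,"dy": 0,"dz": 3,"turn": 0},
    {"fingers": 40,"dx": 0,"dy": 0,"dz": 1,"turn": 0},
    {"fingers": 40,"dx": 0,"dy": 0,"dz": 0,"turn": 0},
    {"fingers": 40,"dx": 0,"dy": 0,"dz": 0,"turn": 0}
  ]
}}

```text
time: 17.97
tcp_pos: [599.0, -254.2, 242.0]
tcp_rot: [0.001, 0.707, 0.707, 0.0]
ft_force: [-3.5, -0.4, 2.8]
opening: 0.591
grip_force: 43.6
```

>>> {"name": "apply_moves", "arguments": {
  "steps": [
    {"fingers": 70,"dx": 0,"dy": 0,"dz": 0,"turn": 0},
    {"fingers": 70,"dx": 0,"dy": 0,"dz": 0,"turn": 0},
    {"fingers": 70,"dx": 0,"dy": 0,"dz": 0,"turn": 0},
    {"fingers": 70,"dx": 0,"dy": 0,"dz": 0,"turn": 0},
    {"fingers": 70,"dx": 0,"dy": 0,"dz": -20,"turn": 0},
    {"fingers": 70,"dx": 0,"dy": 0,"dz": -22,"turn": 0},
    {"fingers": 0,"dx": 0,"dy": 0,"dz": 0,"turn": 0},
    {"fingers": 0,"dx": 0,"dy": 0,"dz": 0,"turn": 0},
    {"fingers": 0,"dx": 0,"dy": 0,"dz": 0,"turn": 0},
    {"fingers": 0,"dx": 0,"dy": 0,"dz": 0,"turn": 0}
  ]
}}

```text
time: 18.8
tcp_pos: [598.8, -253.9, 281.6]
tcp_rot: [-0.001, 0.707, 0.707, -0.0]
ft_force: [0.0, -0.1, -0.4]
opening: 0.255
grip_force: 0.0
```

>>> {"name": "apply_moves", "arguments": {
  "steps": [
    {"fingers": 0,"dx": 0,"dy": 0,"dz": 0,"turn": 0},
    {"fingers": 0,"dx": 0,"dy": 0,"dz": 0,"turn": 0},
    {"fingers": 0,"dx": 0,"dy": 0,"dz": 0,"turn": 0},
    {"fingers": 0,"dx": 0,"dy": 0,"dz": 0,"turn": 0}
  ]
}}

```text
time: 19.13
tcp_pos: [598.9, -254.0, 282.5]
tcp_rot: [-0.0, 0.707, 0.707, -0.0]
ft_force: [0.1, -0.7, 0.1]
opening: 0.001
grip_force: 0.0
```

```bash
python3 - <<'E'
from h import *
s=sensors.state(); print(s['tcp_pos'],s['opening'])
c=cap('wrist'); lid(c,'red',True)
c=cap('scene'); [lid(c,k,False,100) for k in HUE]
E
```

```text
[ 598.91096949 -254.00896926  282.45175466] 0.0006195041982734893
red [314. 214.] z 55.3 [ 599.9 -231.9] [56. 17.]
red [315. 264.] z 86.7 [ 599.6 -250.3] [51. 42.]
red [414. 285.] z 85.2 [ 597.2 -257.3] [51. 50.]
red [410. 302.] z 53.4 [ 582.5 -261. ] [35. 56.]
green [372. 269.] z 71.5 [ 594.7 -168.8] [49. 51.]
blue [348. 269.] z 69.3 [594.  -81.6] [51. 52.]
```

>>> {"name": "apply_moves", "arguments": {
  "steps": [
    {"fingers": 0,"dx": 0,"dy": 0,"dz": 12,"turn": 0},
    {"fingers": 0,"dx": 0,"dy": 0,"dz": 8,"turn": 0},
    {"fingers": 0,"dx": 0,"dy": 0,"dz": 4,"turn": 0},
    {"fingers": 0,"dx": 0,"dy": 0,"dz": 3,"turn": 0},
    {"fingers": 0,"dx": 0,"dy": 0,"dz": 3,"turn": 0},
    {"fingers": 0,"dx": 0,"dy": 0,"dz": 3,"turn": 0},
    {"fingers": 0,"dx": 0,"dy": 0,"dz": 3,"turn": 0},
    {"fingers": 0,"dx": 0,"dy": 0,"dz": 2,"turn": 0},
    {"fingers": 0,"dx": 0,"dy": 0,"dz": 0,"turn": 0},
    {"fingers": 0,"dx": 0,"dy": 0,"dz": 0,"turn": 0}
  ]
}}

```text
time: 20.07
tcp_pos: [598.8, -253.9, 245.4]
tcp_rot: [-0.0, 0.707, 0.707, -0.0]
ft_force: [-4.0, 1.4, 10.5]
opening: -0.0
grip_force: 5.5
```

>>> {"name": "apply_moves", "arguments": {
  "steps": [
    {"fingers": 0,"dx": 0,"dy": 0,"dz": 2,"turn": 0},
    {"fingers": 0,"dx": 0,"dy": 0,"dz": 0,"turn": 0},
    {"fingers": 0,"dx": 0,"dy": 0,"dz": 0,"turn": 0}
  ]
}}

```text
time: 20.32
tcp_pos: [598.9, -253.9, 245.4]
tcp_rot: [0.001, 0.707, 0.707, 0.0]
ft_force: [-8.8, 5.2, 23.7]
opening: 0.004
grip_force: 11.6
```

All three are home. Now moving over the crank.

>>> {"name": "apply_moves", "arguments": {
  "steps": [
    {"fingers": 0,"dx": 0,"dy": 0,"dz": -35,"turn": 0},
    {"fingers": 60,"dx": 0,"dy": 0,"dz": -40,"turn": 0},
    {"fingers": 60,"dx": 10,"dy": 0,"dz": -38,"turn": 0},
    {"fingers": 60,"dx": 20,"dy": 0,"dz": -35,"turn": 0},
    {"fingers": 60,"dx": 38,"dy": -5,"dz": 0,"turn": 0},
    {"fingers": 60,"dx": 38,"dy": -5,"dz": 0,"turn": 0},
    {"fingers": 60,"dx": 38,"dy": -5,"dz": 0,"turn": 0},
    {"fingers": 60,"dx": 38,"dy": -5,"dz": 0,"turn": 0},
    {"fingers": 60,"dx": 38,"dy": -5,"dz": 0,"turn": 0},
    {"fingers": 60,"dx": 38,"dy": -5,"dz": 0,"turn": 0}
  ]
}}

```text
time: 21.15
tcp_pos: [568.3, 5.7, 390.0]
tcp_rot: [-0.0, 0.707, 0.707, -0.0]
ft_force: [0.6, -0.3, 0.5]
opening: 0.705
grip_force: 0.0
```

>>> {"name": "apply_moves", "arguments": {
  "steps": [
    {"fingers": 60,"dx": 38,"dy": -5,"dz": 0,"turn": 0},
    {"fingers": 60,"dx": 38,"dy": -5,"dz": 0,"turn": 0},
    {"fingers": 60,"dx": 38,"dy": -5,"dz": 0,"turn": 0},
    {"fingers": 60,"dx": 36,"dy": -3,"dz": 0,"turn": 0},
    {"fingers": 60,"dx": 0,"dy": 0,"dz": 0,"turn": 0},
    {"fingers": 60,"dx": 0,"dy": 0,"dz": 0,"turn": 0},
    {"fingers": 60,"dx": 0,"dy": 0,"dz": 0,"turn": 0}
  ]
}}

```text
time: 21.73
tcp_pos: [551.0, 153.7, 390.1]
tcp_rot: [-0.0, 0.707, 0.707, -0.0]
ft_force: [0.3, -0.4, 0.8]
opening: 0.702
grip_force: 0.0
```

```bash
python3 - <<'E'
from h import *
s=sensors.state(); print(s['tcp_pos'],s['tcp_rot'],s['opening'])
c=cap('wrist','w4'); 
for b in blobs(c,'red',amin=300):
    P=pts(c,b[2],True); W=P[abs(P[:,2]-119)<6]; 
    if len(W)>200: print('wheel',len(W),circ(W),(W.min(0)+W.max(0))/2,np.ptp(W,axis=0))
A=pts(c,c['depth']>0,True)
K=A[(abs(A[:,0]-551)<40)&(abs(A[:,1]-154)<40)&(A[:,2]>130)&(A[:,2]<180)]
print(len(K)); T=K[K[:,2]>np.percentile(K[:,2],98)-3]; print(T.min(0),T.max(0),(T.min(0)+T.max(0))/2)
c=cap('scene'); [lid(c,k,False,100) for k in HUE]
E
```

```text
[551.0412249  153.67677339 390.13432204] [-1.45279545e-04  7.07112174e-01  7.07101263e-01 -3.94890223e-04] 0.7017841302966282
wheel 9684 (array([587.7403968 , 183.92027725]), np.float64(43.83592551600745)) [587.71670781 182.15120354 118.10368429] [109.3309657  110.62094305  10.20640179]
1213
[544.16423301 147.59595755 169.22911478] [559.33767193 163.10545478 173.35770921] [551.75095247 155.35070616 171.293412  ]
red [413. 289.] z 71.4 [ 597.5 -257. ] [52. 50.]
green [373. 269.] z 71.5 [ 593.6 -168.3] [51. 51.]
blue [544. 140.] z 49.3 [1313.1 -307.9] [ 12. 134.]
blue [349. 269.] z 69.2 [592.8 -81.7] [50. 51.]
```

View pics/w4.png

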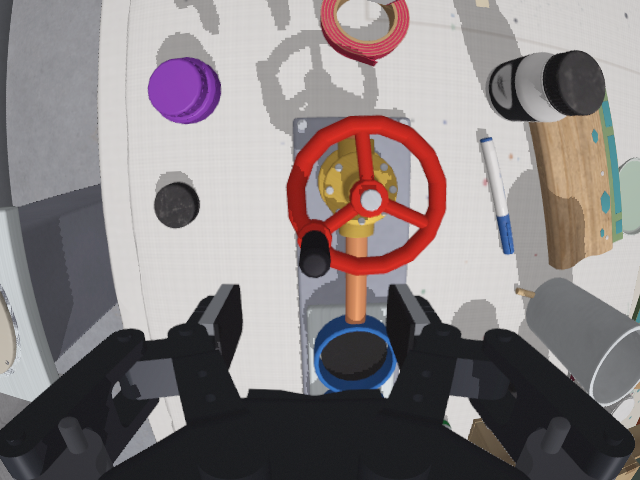

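Crank top at (314,250) measures (551.8, 155.4, 171); wheel centre is about (588, 183). I'll lower and grip the crank.

>>> {"name": "apply_moves", "arguments": {
  "steps": [
    {"fingers": 60,"dx": 1.5,"dy": 1,"dz": 30,"turn": 0},
    {"fingers": 60,"dx": 0,"dy": 0,"dz": 30,"turn": 0},
    {"fingers": 60,"dx": 0,"dy": 0,"dz": 20,"turn": 0},
    {"fingers": 60,"dx": 0,"dy": 0,"dz": 5,"turn": 0},
    {"fingers": 10,"dx": 0,"dy": 0,"dz": 0,"turn": 0},
    {"fingers": 10,"dx": 0,"dy": 0,"dz": 0,"turn": 0},
    {"fingers": 10,"dx": 0,"dy": 0,"dz": 0,"turn": 0},
    {"fingers": 10,"dx": 0,"dy": 0,"dz": 0,"turn": 0},
    {"fingers": 10,"dx": 0,"dy": 0,"dz": 0,"turn": 0},
    {"fingers": 10,"dx": 0,"dy": 0,"dz": 0,"turn": 0}
  ],
  "newtons": 40
}}

```text
time: 22.67
tcp_pos: [551.9, 155.1, 307.5]
tcp_rot: [0.001, 0.707, 0.707, 0.0]
ft_force: [-4.3, -3.8, 6.4]
opening: 0.198
grip_force: 38.9
```

>>> {"name": "apply_moves", "arguments": {
  "steps": [
    {"fingers": 10,"dx": 0,"dy": 0,"dz": 0,"turn": 0},
    {"fingers": 10,"dx": 0,"dy": 0,"dz": 0,"turn": 0}
  ]
}}

```text
time: 22.83
tcp_pos: [551.9, 155.1, 307.5]
tcp_rot: [0.001, 0.707, 0.707, 0.0]
ft_force: [-4.8, -3.5, 6.5]
opening: 0.194
grip_force: 38.9
```

```bash
cat > arc.py <<'E'
import sys,numpy as np
# arc offsets: start angle deg, step deg, n -> dx(=dY), dy(=dX) about centre, R=46
a,s,n=map(float,sys.argv[1:4]); t=np.radians(a+s*np.arange(int(n)+1))
d=np.diff(46*np.c_[np.sin(t),np.cos(t)],axis=0)
for r in d: print(round(r[0],1),round(r[1],1))
E
python3 arc.py 217 15 24; python3 -c "
from h import *;print(sensors.state()['tcp_pos'])"
```

```text
-8.6 8.4
-6.1 10.3
-3.2 11.6
-0.1 12.0
3.0 11.6
5.9 10.5
8.4 8.6
10.3 6.1
11.6 3.2
12.0 0.1
11.6 -3.0
10.5 -5.9
8.6 -8.4
6.1 -10.3
3.2 -11.6
0.1 -12.0
-3.0 -11.6
-5.9 -10.5
-8.4 -8.6
-10.3 -6.1
-11.6 -3.2
-12.0 -0.1
-11.6 3.0
-10.5 5.9
[551.88481644 155.14835531 307.50447179]
```

>>> {"name": "apply_moves", "arguments": {
  "steps": [
    {"fingers": 10,"dx": -8.6,"dy": 8.4,"dz": 0,"turn": 0},
    {"fingers": 10,"dx": -6.1,"dy": 10.3,"dz": 0,"turn": 0},
    {"fingers": 10,"dx": -3.2,"dy": 11.6,"dz": 0,"turn": 0},
    {"fingers": 10,"dx": -0.1,"dy": 12.0,"dz": 0,"turn": 0},
    {"fingers": 10,"dx": 3.0,"dy": 11.6,"dz": 0,"turn": 0},
    {"fingers": 10,"dx": 0,"dy": 0,"dz": 0,"turn": 0}
  ]
}}

```text
time: 23.33
tcp_pos: [606.9, 141.6, 307.5]
tcp_rot: [0.0, 0.707, 0.707, 0.002]
ft_force: [0.0, 5.6, 5.1]
opening: 0.199
grip_force: 39.8
```

```bash
python3 - <<'E'
from h import *
c=cap('wrist','w5'); s=sensors.state(); print(s['tcp_pos'],s['ft_force'],s['opening'])
for b in blobs(c,'red',amin=300):
    P=pts(c,b[2],True); W=P[abs(P[:,2]-119)<6]; 
    if len(W)>200: print('wheel',len(W),(W.min(0)+W.max(0))/2,np.ptp(W,axis=0))
E
```

```text
[606.47713923 141.44839576 307.52493503] [-0.04039569  5.31190095  4.05966305] 0.19768491604108326
wheel 20665 [588.18250407 183.52277212 118.85306232] [110.61606441 108.95988258  11.70506909]
```

View pics/w5.png

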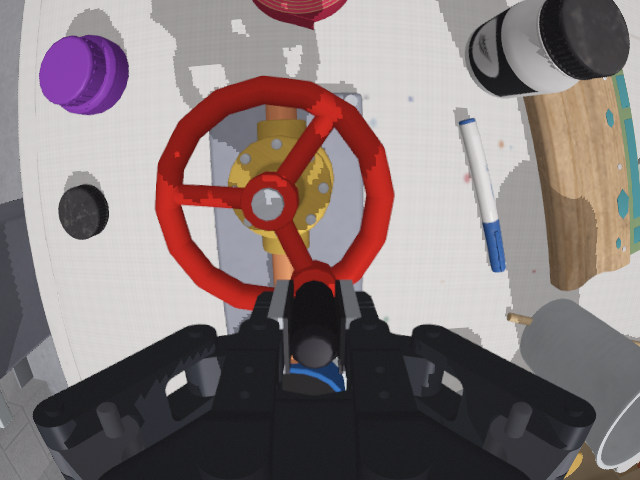

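The crank sits between the pads at (315,330) and the wheel is following. Centre refined to (588.2, 183.5). Continue around in 20° rows.

```bash
python3 arc.py 292 20 18 | tr '\n' ';'
```

```text
8.5 13.5;12.6 9.8;15.2 4.9;16.0 -0.6;14.8 -6.0;11.9 -10.7;7.5 -14.1;2.2 -15.8;-3.3 -15.6;-8.5 -13.5;-12.6 -9.8;-15.2 -4.9;-16.0 0.6;-14.8 6.0;-11.9 10.7;-7.5 14.1;-2.2 15.8;3.3 15.6;
```

>>> {"name": "apply_moves", "arguments": {
  "steps": [
    {"fingers": 10,"dx": 8.5,"dy": 13.5,"dz": 0,"turn": 0},
    {"fingers": 10,"dx": 12.6,"dy": 9.8,"dz": 0,"turn": 0},
    {"fingers": 10,"dx": 15.2,"dy": 4.9,"dz": 0,"turn": 0},
    {"fingers": 10,"dx": 16.0,"dy": -0.6,"dz": 0,"turn": 0},
    {"fingers": 10,"dx": 14.8,"dy": -6.0,"dz": 0,"turn": 0},
    {"fingers": 10,"dx": 11.9,"dy": -10.7,"dz": 0,"turn": 0},
    {"fingers": 10,"dx": 7.5,"dy": -14.1,"dz": 0,"turn": 0},
    {"fingers": 10,"dx": 2.2,"dy": -15.8,"dz": 0,"turn": 0},
    {"fingers": 10,"dx": -3.3,"dy": -15.6,"dz": 0,"turn": 0}
  ]
}}

```text
time: 24.13
tcp_pos: [571.0, 226.8, 307.6]
tcp_rot: [0.001, 0.707, 0.707, 0.002]
ft_force: [5.9, -3.0, 1.1]
opening: 0.198
grip_force: 40.2
```

>>> {"name": "apply_moves", "arguments": {
  "steps": [
    {"fingers": 10,"dx": -8.5,"dy": -13.5,"dz": 0,"turn": 0},
    {"fingers": 10,"dx": -12.6,"dy": -9.8,"dz": 0,"turn": 0},
    {"fingers": 10,"dx": -15.2,"dy": -4.9,"dz": 0,"turn": 0},
    {"fingers": 10,"dx": -16.0,"dy": 0.6,"dz": 0,"turn": 0},
    {"fingers": 10,"dx": -14.8,"dy": 6.0,"dz": 0,"turn": 0},
    {"fingers": 10,"dx": -11.9,"dy": 10.7,"dz": 0,"turn": 0},
    {"fingers": 10,"dx": -7.5,"dy": 14.1,"dz": 0,"turn": 0},
    {"fingers": 10,"dx": -2.2,"dy": 15.8,"dz": 0,"turn": 0},
    {"fingers": 10,"dx": 3.3,"dy": 15.6,"dz": 0,"turn": 0},
    {"fingers": 10,"dx": 0,"dy": 0,"dz": 0,"turn": 0}
  ]
}}

```text
time: 24.97
tcp_pos: [607.3, 141.6, 307.5]
tcp_rot: [0.0, 0.707, 0.707, 0.002]
ft_force: [-0.9, 6.2, 6.2]
opening: 0.196
grip_force: 40.9
```

>>> {"name": "apply_moves", "arguments": {
  "steps": [
    {"fingers": 10,"dx": 8.5,"dy": 13.5,"dz": 0,"turn": 0},
    {"fingers": 10,"dx": 12.6,"dy": 9.8,"dz": 0,"turn": 0},
    {"fingers": 10,"dx": 15.2,"dy": 4.9,"dz": 0,"turn": 0},
    {"fingers": 10,"dx": 16.0,"dy": -0.6,"dz": 0,"turn": 0},
    {"fingers": 10,"dx": 14.8,"dy": -6.0,"dz": 0,"turn": 0},
    {"fingers": 10,"dx": 11.9,"dy": -10.7,"dz": 0,"turn": 0},
    {"fingers": 10,"dx": 7.5,"dy": -14.1,"dz": 0,"turn": 0},
    {"fingers": 10,"dx": 2.2,"dy": -15.8,"dz": 0,"turn": 0},
    {"fingers": 10,"dx": -3.3,"dy": -15.6,"dz": 0,"turn": 0}
  ]
}}

```text
time: 25.72
tcp_pos: [571.0, 226.8, 307.6]
tcp_rot: [0.001, 0.707, 0.707, 0.002]
ft_force: [6.6, -1.5, 0.8]
opening: 0.195
grip_force: 40.9
```

>>> {"name": "apply_moves", "arguments": {
  "steps": [
    {"fingers": 10,"dx": -8.5,"dy": -13.5,"dz": 0,"turn": 0},
    {"fingers": 10,"dx": -12.6,"dy": -9.8,"dz": 0,"turn": 0},
    {"fingers": 10,"dx": -15.2,"dy": -4.9,"dz": 0,"turn": 0},
    {"fingers": 10,"dx": -16.0,"dy": 0.6,"dz": 0,"turn": 0},
    {"fingers": 10,"dx": -14.8,"dy": 6.0,"dz": 0,"turn": 0},
    {"fingers": 10,"dx": -11.9,"dy": 10.7,"dz": 0,"turn": 0},
    {"fingers": 10,"dx": -7.5,"dy": 14.1,"dz": 0,"turn": 0},
    {"fingers": 10,"dx": -2.2,"dy": 15.8,"dz": 0,"turn": 0},
    {"fingers": 10,"dx": 3.3,"dy": 15.6,"dz": 0,"turn": 0},
    {"fingers": 10,"dx": 0,"dy": 0,"dz": 0,"turn": 0}
  ]
}}

```text
time: 26.55
tcp_pos: [607.3, 141.6, 307.5]
tcp_rot: [0.0, 0.707, 0.707, 0.003]
ft_force: [-0.3, 6.3, 5.7]
opening: 0.196
grip_force: 41.4
```

```bash
python3 arc.py 192 10 12 | tr '\n' ';'
```

```text
-7.7 2.3;-7.1 3.6;-6.4 4.8;-5.5 5.9;-4.4 6.7;-3.1 7.4;-1.8 7.8;-0.4 8.0;1.0 8.0;2.3 7.7;3.6 7.1;4.8 6.4;
```

>>> {"name": "apply_moves", "arguments": {
  "steps": [
    {"fingers": 10,"dx": 8.5,"dy": 13.5,"dz": 0,"turn": 0},
    {"fingers": 10,"dx": 12.6,"dy": 9.8,"dz": 0,"turn": 0},
    {"fingers": 10,"dx": 15.2,"dy": 4.9,"dz": 0,"turn": 0},
    {"fingers": 10,"dx": 16.0,"dy": -0.6,"dz": 0,"turn": 0},
    {"fingers": 10,"dx": 14.8,"dy": -6.0,"dz": 0,"turn": 0},
    {"fingers": 10,"dx": 11.9,"dy": -10.7,"dz": 0,"turn": 0},
    {"fingers": 10,"dx": 7.5,"dy": -14.1,"dz": 0,"turn": 0},
    {"fingers": 10,"dx": 2.2,"dy": -15.8,"dz": 0,"turn": 0},
    {"fingers": 10,"dx": -3.3,"dy": -15.6,"dz": 0,"turn": 0},
    {"fingers": 10,"dx": 0,"dy": 0,"dz": 0,"turn": 0}
  ]
}}

```text
time: 27.38
tcp_pos: [569.7, 226.0, 307.6]
tcp_rot: [0.0, 0.707, 0.707, 0.0]
ft_force: [-3.4, 2.5, 2.8]
opening: 0.198
grip_force: 41.4
```

```bash
python3 arc.py 112 10 10 | tr '\n' ';'
```

```text
-3.6 -7.1;-4.8 -6.4;-5.9 -5.5;-6.7 -4.4;-7.4 -3.1;-7.8 -1.8;-8.0 -0.4;-8.0 1.0;-7.7 2.3;-7.1 3.6;
```

>>> {"name": "apply_moves", "arguments": {
  "steps": [
    {"fingers": 10,"dx": -3.6,"dy": -7.1,"dz": 0,"turn": 0},
    {"fingers": 10,"dx": -4.8,"dy": -6.4,"dz": 0,"turn": 0},
    {"fingers": 10,"dx": -5.9,"dy": -5.5,"dz": 0,"turn": 0},
    {"fingers": 10,"dx": -6.7,"dy": -4.4,"dz": 0,"turn": 0},
    {"fingers": 10,"dx": -7.4,"dy": -3.1,"dz": 0,"turn": 0},
    {"fingers": 10,"dx": -7.8,"dy": -1.8,"dz": 0,"turn": 0},
    {"fingers": 10,"dx": 0,"dy": 0,"dz": 0,"turn": 0}
  ]
}}

```text
time: 27.97
tcp_pos: [542.6, 189.3, 307.5]
tcp_rot: [-0.001, 0.707, 0.707, -0.0]
ft_force: [-10.5, -1.5, 10.3]
opening: 0.197
grip_force: 42.3
```

>>> {"name": "apply_moves", "arguments": {
  "steps": [
    {"fingers": 10,"dx": -4.0,"dy": -0.4,"dz": 0,"turn": 0},
    {"fingers": 10,"dx": -4.0,"dy": 0,"dz": 0,"turn": 0},
    {"fingers": 10,"dx": 0,"dy": 0,"dz": 0,"turn": 0}
  ]
}}

```text
time: 28.22
tcp_pos: [542.3, 181.9, 307.5]
tcp_rot: [-0.001, 0.707, 0.707, 0.0]
ft_force: [-10.5, 1.8, 10.9]
opening: 0.199
grip_force: 42.3
```

>>> {"name": "apply_moves", "arguments": {
  "steps": [
    {"fingers": 10,"dx": -4.0,"dy": 0.4,"dz": 0,"turn": 0},
    {"fingers": 10,"dx": 0,"dy": 0,"dz": 0,"turn": 0},
    {"fingers": 10,"dx": 0,"dy": 0,"dz": 0,"turn": 0}
  ]
}}

```text
time: 28.47
tcp_pos: [542.2, 180.4, 307.5]
tcp_rot: [-0.003, 0.707, 0.707, 0.002]
ft_force: [-10.2, 21.3, 10.1]
opening: 0.198
grip_force: 42.2
```

>>> {"name": "apply_moves", "arguments": {
  "steps": [
    {"fingers": 10,"dx": -1.5,"dy": 0.2,"dz": 0,"turn": 0},
    {"fingers": 10,"dx": 0,"dy": 0,"dz": 0,"turn": 0},
    {"fingers": 10,"dx": 0,"dy": 0,"dz": 0,"turn": 0}
  ]
}}

```text
time: 28.72
tcp_pos: [542.2, 179.8, 307.5]
tcp_rot: [-0.004, 0.707, 0.707, 0.003]
ft_force: [-10.6, 27.7, 9.7]
opening: 0.196
grip_force: 42.2
```

```bash
python3 arc.py 188 -5 1 | tr '\n' ';'; python3 arc.py 183 -10 9 | tr '\n' ';'
```

```text
4.0 -0.4;8.0 0.3;7.8 1.7;7.4 3.0;6.8 4.2;6.0 5.4;4.9 6.3;3.8 7.1;2.5 7.6;1.1 7.9;
```

Stop felt: 28 N with the crank stalled at about 182°, where 22.0 rad was predicted. Backing off a quarter turn.

>>> {"name": "apply_moves", "arguments": {
  "steps": [
    {"fingers": 10,"dx": 5.5,"dy": 0,"dz": 0,"turn": 0},
    {"fingers": 10,"dx": 8.0,"dy": 0.3,"dz": 0,"turn": 0},
    {"fingers": 10,"dx": 7.8,"dy": 1.7,"dz": 0,"turn": 0},
    {"fingers": 10,"dx": 7.4,"dy": 3.0,"dz": 0,"turn": 0},
    {"fingers": 10,"dx": 6.8,"dy": 4.2,"dz": 0,"turn": 0},
    {"fingers": 10,"dx": 6.0,"dy": 5.4,"dz": 0,"turn": 0},
    {"fingers": 10,"dx": 4.9,"dy": 6.3,"dz": 0,"turn": 0},
    {"fingers": 10,"dx": 3.8,"dy": 7.1,"dz": 0,"turn": 0},
    {"fingers": 10,"dx": 2.5,"dy": 7.6,"dz": 0,"turn": 0},
    {"fingers": 10,"dx": 1.1,"dy": 7.9,"dz": 0,"turn": 0}
  ]
}}

```text
time: 29.55
tcp_pos: [587.3, 230.1, 307.5]
tcp_rot: [0.001, 0.707, 0.707, 0.0]
ft_force: [-4.3, -5.4, 7.1]
opening: 0.195
grip_force: 41.9
```

>>> {"name": "apply_moves", "arguments": {
  "steps": [
    {"fingers": 10,"dx": 0,"dy": 0,"dz": 0,"turn": 0},
    {"fingers": 10,"dx": 0,"dy": 0,"dz": 0,"turn": 0},
    {"fingers": 10,"dx": 0,"dy": 0,"dz": 0,"turn": 0}
  ]
}}

```text
time: 29.8
tcp_pos: [587.5, 229.8, 307.5]
tcp_rot: [0.001, 0.707, 0.707, 0.002]
ft_force: [2.4, -1.7, 6.2]
opening: 0.195
grip_force: 41.6
```

>>> {"name": "apply_moves", "arguments": {
  "steps": [
    {"fingers": 60,"dx": 0,"dy": 0,"dz": 0,"turn": 0},
    {"fingers": 60,"dx": 0,"dy": 0,"dz": 0,"turn": 0},
    {"fingers": 60,"dx": 0,"dy": 0,"dz": 0,"turn": 0},
    {"fingers": 60,"dx": 0,"dy": 0,"dz": 0,"turn": 0},
    {"fingers": 60,"dx": 0,"dy": 0,"dz": -30,"turn": 0},
    {"fingers": 60,"dx": 0,"dy": 0,"dz": -35,"turn": 0},
    {"fingers": 60,"dx": -10,"dy": -20,"dz": -30,"turn": 0},
    {"fingers": 60,"dx": -20,"dy": -30,"dz": 0,"turn": 0},
    {"fingers": 60,"dx": -20,"dy": -30,"dz": 0,"turn": 0},
    {"fingers": 60,"dx": 0,"dy": 0,"dz": 0,"turn": 0}
  ]
}}

```text
time: 30.63
tcp_pos: [502.4, 178.3, 399.9]
tcp_rot: [-0.001, 0.707, 0.707, -0.002]
ft_force: [-0.9, 0.0, 0.3]
opening: 0.701
grip_force: 0.0
```

```bash
python3 - <<'E'
from h import *
c=cap('scene','s9'); s=sensors.state(); print(s['tcp_pos'],s['ft_force'])
[lid(c,k,False,100) for k in HUE]
c=cap('wrist'); A=pts(c,c['depth']>0,True)
for nm,c,f in (('wrist',c,True),('side',cap('side'),False)):
    A=pts(c,c['depth']>0,f)
    K=A[(abs(A[:,0]-588)<75)&(abs(A[:,1]-183)<75)&(A[:,2]>140)&(A[:,2]<180)]
    if len(K)>9:
        T=K[K[:,2]>np.percentile(K[:,2],98)-3]; m=(T.min(0)+T.max(0))/2; print(nm,len(K),m,np.degrees(np.arctan2(m[1]-183.5,m[0]-588.2)))
E
```

```text
[504.66440534 179.16503439 400.77950633] [0.54394524 0.24460337 0.48650482]
red [413. 289.] z 71.4 [ 596.7 -257.2] [51. 50.]
green [373. 269.] z 71.5 [ 594.4 -169.7] [50. 49.]
blue [545. 140.] z 50.5 [1310.6 -309.9] [ 16. 142.]
blue [349. 269.] z 69.3 [592.6 -82.4] [49. 52.]
wrist 1046 [588.22524793 228.42440377 171.11115219] 89.96779924313256
side 112 [590.04492118 229.05038652 170.61621554] 87.68062448973429
```

View pics/s9.png

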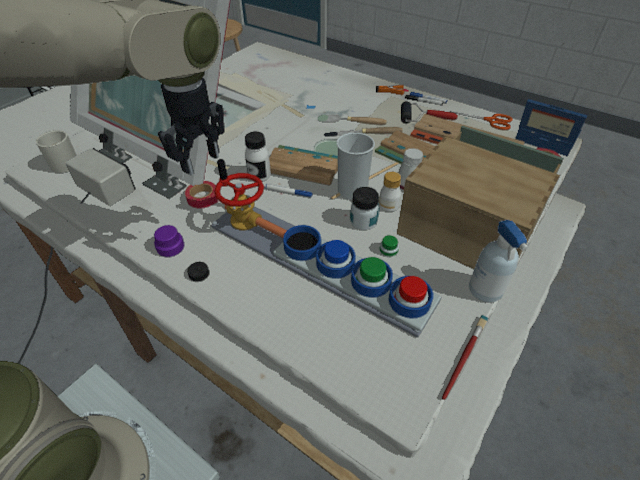

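Final view: the tins stand in the cups at (336,250), (373,268) and (411,289), all flush. The crank is at about 90°, a quarter turn back from the stop, and the bystanders haven't moved. Handing in.

```bash
python3 -c "
from cell import workorder; print(workorder.hand_in())"
```

```text
the job is handed in; nothing more can be done
None
```

The job is handed in: the blue, green and red tins are pressed fully home in cups 2, 1 and 0 (there was no yellow tin), and the valve was cranked open to its stop and backed off about a quarter turn (90–95°).

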